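Bed a check-valve ball with a toggle clamp and show it to the inspection camera

ROBOT

A 6-joint arm with a two-finger parallel gripper is mounted at the origin on a cart in front of the work surface, level with it; the furniture and walls round the work are solid. World frame = base frame: x ahead of the robot, y to its left, z up, the work surface at z = 0. Lengths are in mm, angles in rad, forces in N, time in s.
With the tool pointing down it reaches from about 325 to 775 mm from the base axis. Payload 5.5 kg.
Tool frame: the origin (TCP) lies at the very end of the fingers, on their centre line; the grasp point (between the pads) lies 19 mm behind it; z points along the fingers, y is the direction in which the jaws open and shut (so a half turn about z gives the same grasp; the last joint's range is limited). The gripper opens to 88 mm and grips with 3 to 60 N. Pads are 20 mm wide; open, the fingers measure 115 mm over their backs; the gripper's body (75 mm by 178 mm) begins 61 mm behind the grasp point.
Start: joints at [-1.205, 0.091, 1.231, -0, 1.82, -0.057], TCP at [246.191, -547.181, 222.631] pointing down, gripper open.
Joint ranges: [-2.87, 2.87], [-0.86, 2.18], [0.17, 2.46], [-1.51, 4.65], [0.06, 2.69], [-2.65, 2.65]. Speed limits (rad/s): [2.57, 2.57, 3.01, 3.14, 3.14, 3.14].

INTERFACE

Orientations are given as [roll, pitch, yaw] about the fixed x, y, z axes, in that order (R = Rz(yaw) Ry(pitch) Rx(roll)).
In Python, from workcell import ctrl gives the robot as it stands.
- The arm moves only by the tool jog_arm, never from a script. Its argument "plan" is a list of rows, each a list of 2 entries, a list of its own where there are three numbers: the shift along the world's x, y, z in mm, then the turn, a rotation vector about the world's x, y, z in rad. A call has 1 to 20 rows; each row is the pose to reach, as a shift and turn from the pose measured when the call began; what a row does not reach only later rows make up. A row lasts 1/8 s, in which the tool goes at most 62.5 mm and 10.7 degrees, less where a joint would pass 70% of its speed; a pose out of reach is approached as far as the arm can. A call with a gripper value outside its range is refused whole. "claw" is the opening, from -1 (shut) to 1 (fully open), set as the call begins (left out, the last holds). The fingers move at their own pace and stop on an object; "newtons" is the grip in N (left out, the last holds). Time passes only in rows, so rows that repeat a pose let the fingers close. It gives the time, the measured TCP pose, the force and the opening at its end, in the units of the state.
- ctrl.state(): the state, without advancing time (a new reading comes with each control period).
- ctrl.get_image(name): name is "scene" or "top"; returns a dict with "frame" (384x512x3 uint8, red, green, blue), "z_map" (384x512 float32, mm along the optical axis (not along the pixel's ray), 0 where there is no reading), "mtx" (3x3 intrinsics, pixels), "D" ([k1, k2, p1, p2, k3] as OpenCV has them; the pictures are not rectified), "rvec" (rotation vector, rad) and "tvec" (3), from world to camera coordinates, as OpenCV has them. Camera axes: x right, y down, z forward; pixel columns grow to the right and rows downward; lengths in mm; the calibration is good to about 2 mm. A picture is of the moment at which its call begins.
- ctrl.sign_off(): hands the job in, once; it reports no verdict.
The state is a dict: "time_s": time; "q": joint angles; "dq": joint speeds; "tau": joint torques, N m; "eef_pos": TCP position; "orientation": TCP orientation; "contact_force": force on the tool from outside, world axes, zero at the start; "moment": the same for the moment, N m; "finger_gap": opening from 0.0 (shut) to 1.0 (fully open).
Only numpy, scipy, OpenCV 4.12 (cv2) and the standard library are available. Lean on these libraries where they do the work, as an engineer would, in place of code of your own. Each camera call takes 0.05 s, during which the arm holds its last target. There are 200 camera calls.

TASK

Bed the steel valve ball on its green seat: swing the toggle clamp over by its blue handle until it locks over centre with its rubber foot down on the ball, then throw the clamp fully back open. Then take the ball carrier by its black upright grip and hold it level with the ball 5 cm in front of the inspection camera's lens, on the lens axis, ball end pointing straight at the lens; finish holding it there still for the picture. The ball must stay loose in its seat all the way, the gripper must not touch the ball, and the gauge, tee and dropper bottle are to be left alone.

Things in the scene. Friction and masses are not known exactly. Their poses are not given: they have to be found in the camera images.
- fixture: Bench fixture, fixed: aluminium tool plate 245 x 86 x 10 mm with a steel toggle clamp at its -x end and a nest of locating pins (standing 15 mm above the plate) at its +x end. Origin: centre of the plate's underside, on the worktop; x runs along the plate from clamp to nest, z up. The clamp swings in the fixture's x-z plane (y = 0).
- handle_grip (a point): Place to pinch the blue clamp handle (round sleeve, 19 mm diameter, 73 mm long), from above, across the fixture's y: on its centre line, 17.5 mm from the free end. Open (start): fixture x -0.193, z 0.085, handle 12 deg above level, free end outwards. Locked: x -0.035, z 0.176, handle upright. It turns between the fingers.
- handle_swing (a point): Fixed point of the fixture (x -0.0618, y 0, z 0.0391): handle_grip travels within 1.5 mm on a circle of 139 mm radius about it in the fixture's x-z plane, from 160.5 deg (open) to 79 deg (locked stop), from +x towards +z; dead centre is 2 deg before the stop. It takes under 3 N, but up to 12 N near dead centre, where a sprung foot is squeezed.
- clamp_arm (a joint): Turn of the clamp arm (rad): 0 thrown fully back (start; arm stands up, leaning back), about 1.62 locked, with the arm level and its foot on the ball. It is linked to the handle and stays back when left there.
- clamp_link (a joint): Turn of the short link under the handle (rad): 0 fully open (start), 0.59 at dead centre, 0.68 at the locked stop past centre.
- carrier_grip (a point): Place to grasp the carrier, in its black upright grip: a bar 26 mm along the carrier's x, 12 mm thick across y (pinch across y, from above). The point is 13 mm below the bar's top, 55 mm above the carrier's underside, and 10 mm from the carrier's middle towards its +x. Axes: the carrier's (z up when level).
- seat (a point): Where the ball's centre lies when seated, fixed in the carrier: 52 mm from carrier_grip along the carrier's -x, 22 mm above its underside. The seat is a green plastic ring, 31 mm outside, 14 mm inside, standing on the tray floor; the ball lies loose on it and rolls out if the tray tips more than about 30 deg or is jerked.
- ball_center (a point): Centre of the polished steel ball, 24 mm in diameter, 56 g, loose in the seat.
- carrier: Loose ball carrier, a shallow dark steel tray 130 (x) x 60 (y) x 12 mm, about 0.18 kg. Origin: centre of its underside; x points from the ball end to the grip end. At the start it lies on the fixture's plate in the nest, its x along the fixture's x, with 1.5 to 2 mm play to pins that stand 3 mm higher than its rim.
- ball: The same steel ball; its axes turn as it rolls. Use ball_center for its place.
- camera: Inspection camera on a stand, fixed: dark foot 110 x 90 x 12 mm, steel post 142 mm high, level grey barrel 124 mm long, up to 42 mm thick, with a white ring light round the lens. Origin on the worktop; the lens looks along the camera's -x, at height 100 mm.
- lens (a point): Centre of the lens glass, 100 mm above the worktop.
- focus (a point): Point 50 mm in front of the lens on its axis, 100 mm above the worktop: where the ball's centre belongs. The lens looks along this frame's -x.
- gauge: Bystander: loose pressure gauge lying face up, 75 x 58 x 30 mm. Leave alone.
- tee: Bystander: loose brass tee fitting, 32 x 44 x 16 mm. Leave alone.
- dropper: Bystander: loose brown dropper bottle, 33 mm in diameter, 102 mm tall. Leave alone.
- clamp_foot: The clamp's sprung black rubber foot, 16 mm across, under the arm's free end: carried by the arm, it comes down on top of the ball and springs back up to 7 mm. Origin: centre of its pressing face.

How it is judged (in metres and radians):
On the way, in this order (a step that is already met when the one before it is completed fails the run):
1. the clamp is locked past centre with its foot pressing the ball into the seat (value of joint clamp_link above 0.63 rad and contact force between clamp_foot and ball above 3 N), for 0.2 s.
2. the clamp is thrown fully back open, the carrier still in its nest (value of joint clamp_arm below 0.25 rad and height (world z) of carrier below 0.02 m), for 0.2 s.
3. the carrier is lifted clear of the nest with the ball in its seat (height (world z) of carrier above 0.04 m and distance between ball_center and seat below 0.005 m), for 0.2 s.
At the end, for the whole second after the job is handed in: The gripper holds the carrier still in the air, touching nothing else, level within 7 deg and within 17 deg of the lens axis, ball end to the lens; the ball lies in its seat within 5 mm, its centre within 20 mm of the point 50 mm before the lens; the clamp stands open (arm under 0.25 rad) (distance between ball_center and focus below 0.02 m and distance between ball_center and seat below 0.005 m and angle between carrier's own z axis and vertical below 0.12 rad and angle between the x axis of carrier and the x axis of camera, either way round below 0.3 rad and distance between carrier_grip and lens above 0.085 m and height (world z) of carrier above 0.05 m and contact force between the fingers and carrier above 1 N and contact force between carrier and camera below 0.1 N and contact force between carrier and fixture below 0.1 N and linear speed of carrier below 0.02 m/s and linear speed of ball below 0.03 m/s and value of joint clamp_arm below 0.25 rad); the arm keeps its last pose, push and grip.
It fails at once if the ball leaves its seat (distance between ball_center and seat above 0.007 m).
It fails at once if the carrier is tipped to the limit of its seat (angle between carrier's own z axis and vertical above 0.5 rad).
It fails at once if the gripper touches the ball (contact force between the fingers and ball above 0.3 N).
It fails at once if a bystander is disturbed (distance of any of gauge, tee, dropper from where it was at the start of the episode above 0.02 m).
It also fails if it takes over 72 s, if anything falls off the work surface, if the arm or the gripper's body presses on something with over 40 N, if the wrist force passes 120 N, or if a joint passes its speed limit or range.

## Working session

There is one attempt and no reset: what is moved stays moved. The work goes in short steps, Python scripts to look and compute and a tool call to move; the robot and the scene stay as the last step left them, time stands still between calls to the robot, and variables do not carry over. Pictures are saved under pics/ and viewed, about 8 in all and at most 12, crops included, and the job is handed in when it is done.

Besides the shell and the picture viewer there is one more tool, called after "Call:" by a JSON object that holds its "api" and its "payload", one argument or row to a line. jog_arm: Moves the arm, as the interface text tells. Its arguments: {"type":"object","properties":{"plan":{"type":"array","items":{"type":"array"}},"claw":{"type":"number"},"newtons":{"type":"number"}},"required":["plan"]}

```bash
mkdir -p pics; cat > h.py <<'E'
import numpy as np, cv2, json
from workcell import ctrl
def grab(n):
    d=ctrl.get_image(n); np.savez(f'/tmp/{n}.npz',**{k:np.array(v) for k,v in d.items()}); return d
def load(n): return dict(np.load(f'/tmp/{n}.npz'))
def cloud(d):
    z=d['z_map']; h,w=z.shape
    u,v=np.meshgrid(np.arange(w),np.arange(h))
    p=np.stack([u,v],-1).reshape(-1,1,2).astype(np.float64)
    n=cv2.undistortPoints(p,d['mtx'],d['D']).reshape(h,w,2)
    c=np.dstack([n*z[...,None],z])
    R=cv2.Rodrigues(d['rvec'].astype(float))[0]
    W=(c.reshape(-1,3)-d['tvec'].reshape(1,3))@R
    W=W.reshape(h,w,3); W[z==0]=np.nan; return W
def proj(d,P): return cv2.projectPoints(np.array(P,float).reshape(-1,1,3),d['rvec'].astype(float),d['tvec'].astype(float),d['mtx'],d['D'])[0].reshape(-1,2)
E
python3 - <<'E'
from h import *
for n in ('scene','top'):
    d=grab(n); cv2.imwrite(f'pics/{n}0.png',cv2.resize(d['frame'][...,::-1],(800,600),interpolation=cv2.INTER_CUBIC))
    R=cv2.Rodrigues(d['rvec'].astype(float))[0]; print(n,-R.T@d['tvec'].ravel(),R[2],(d['z_map']==0).mean())
print(ctrl.state())
E
```

```text
scene [188.04551955 547.67722881 520.5162958 ] [ 0.46331132 -0.74751159 -0.4759927 ] 0.004002888997395833
top [448.31281768 -85.13377495 952.96639991] [ 0.15638128 -0.00989417 -0.9876472 ] 0.004018147786458333
{'time_s': 0.1, 'q': array([-1.20468392e+00,  9.17982319e-02,  1.23175252e+00, -6.14600486e-06,
        1.81980536e+00, -5.66740730e-02]), 'dq': array([-0.00010802, -0.00059384, -0.00263721, -0.00038721, -0.00100051,
       -0.00054107]), 'tau': array([ 2.68847056e-03, -4.47858167e+01, -4.07569742e+01,  7.00331829e-02,
        2.84607155e-02, -1.13143878e-04]), 'eef_pos': array([ 246.09763248, -546.91709706,  221.61848391]), 'orientation': array([-3.13983169e+00, -9.39394825e-05,  4.22784887e-01]), 'contact_force': array([ 0.11938781, -0.30133342,  0.17977961]), 'moment': array([ 0.00120451, -0.02765281,  0.00274247]), 'finger_gap': 0.9975887659457184}
```

View pics/top0.png

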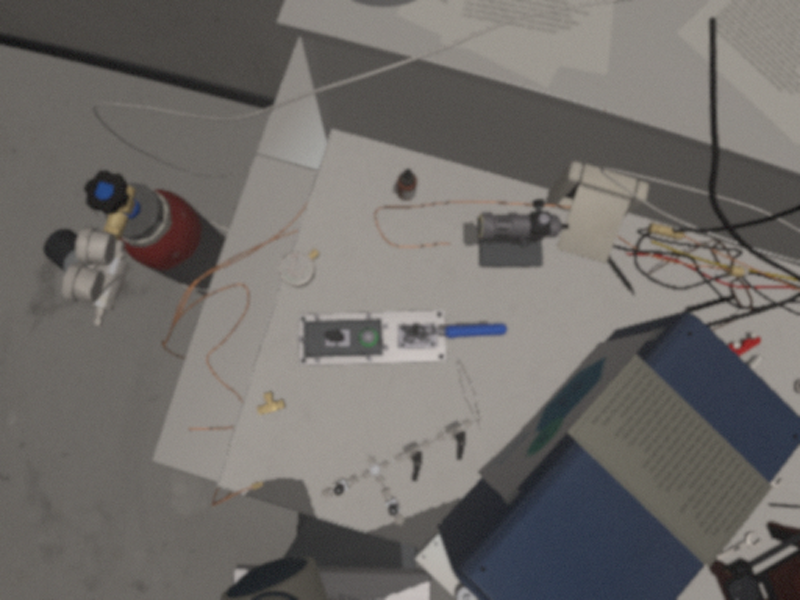

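View pics/scene0.png

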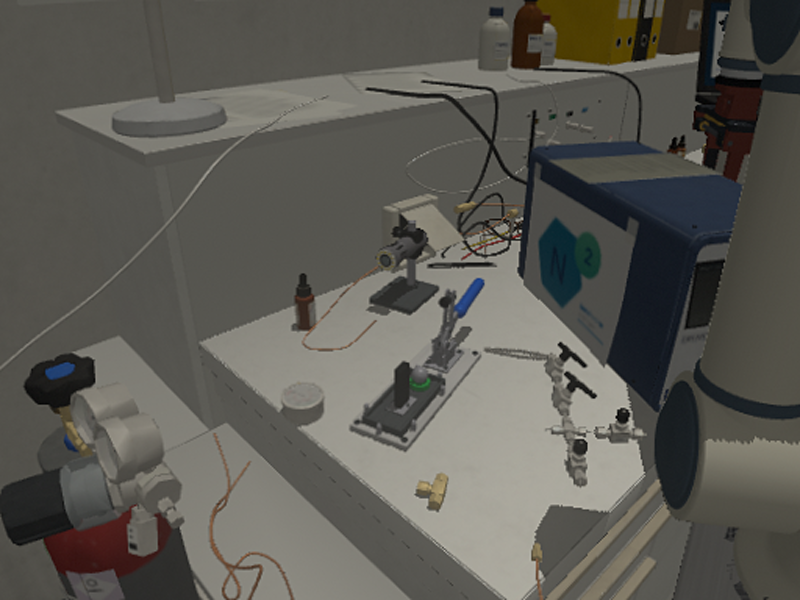

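```bash
python3 - <<'E'
from h import *
d=load('top'); W=cloud(d)
for x,y in [(300,340),(445,340),(420,337),(503,328),(470,233),(545,225),(405,185),(298,268),(270,403),(580,420),(660,330),(335,337),(369,338)]:
    print((x,y),W[round(y*.64),round(x*.64)].round(0))
def box(a,sel,name):
    pts=W[sel&a][:,:2].astype(np.float32); 
    r=cv2.minAreaRect(pts); print(name,len(pts),np.round(r[0],1),np.round(r[1],1),round(r[2],2),'z',np.nanmedian(W[sel&a][:,2]))
h,w=W.shape[:2]; m=lambda x0,y0,x1,y1:(lambda A:(A.__setitem__((slice(int(y0*.64),int(y1*.64)),slice(int(x0*.64),int(x1*.64))),True),A)[1])(np.zeros((h,w),bool))
z=W[...,2]
f=d['frame'].astype(int)
t=m(330,370,450,420); print('table z',np.nanmean(z[t]),np.nanstd(z[t]))
for lo in (5,6): box(m(285,300,455,370),(z>lo)&(z<60),'plate')
blue=(f[...,2]>f[...,0]+50)&m(440,310,520,350); box(blue,z>40,'handle')
P=W[blue&(z>40)]; c=P.mean(0); u,s,v=np.linalg.svd(P-c); print(c,v[0],(P-c)@v[0]@np.ones(1) if 0 else [((P-c)@v[0]).min(),((P-c)@v[0]).max()])
box(m(455,200,570,250),(z>85)&(z<200),'barrel')
box(m(470,240,545,270),(z>5)&(z<30),'foot')
box(m(325,325,352,352),(z>55),'grip')
b=m(355,325,385,352)&(z>30); print('ball', W[b][:, :].max(0),W[b].mean(0),b.sum())
s=load('scene');S=cloud(s)
for x,y in [(387,258),(421,375),(403,368),(470,295)]: print('scene',(x,y),S[round(y*.64),round(x*.64)].round(1))
sub=lambda im,x0,y0,x1,y1,k:cv2.resize(im[y0:y1,x0:x1,::-1],None,fx=k,fy=k,interpolation=cv2.INTER_CUBIC)
a=sub(d['frame'],185,120,370,240,4.3);bb=sub(s['frame'],220,120,320,290,3.5)
cv2.imwrite('pics/ctop.png',cv2.convertScaleAbs(a,alpha=1.5)); 
E
```

```text
(300, 340) [520.  62.  11.]
(445, 340) [ 526. -180.    2.]
(420, 337) [ 525. -134.   65.]
(503, 328) [ 539. -259.   96.]
(470, 233) [ 714. -223.    1.]
(545, 225) [ 695. -320.  124.]
(405, 185) [ 773. -106.   73.]
(298, 268) [637.  67.  33.]
(270, 403) [417. 105.  17.]
(580, 420) [ 411. -317.  267.]
(660, 330) [ 526. -436.  237.]
(335, 337) [521.  -1.  78.]
(369, 338) [525. -53.  44.]
table z 0.6164693578328556 1.6587898723252337
plate 2929 [535.5 -44.1] [112.7 267.1] 3.01 z 13.026441143844886
plate 2908 [535.2 -43.2] [112.  265.9] 4.06 z 13.096811143081833
handle 225 [ 536.9 -218.4] [14.7 87.8] 3.39 z 86.7646281413587
[ 536.86765436 -217.18861704   86.54896319] [-0.05370351  0.98224725 -0.17973945] [np.float64(-45.28577462970889), np.float64(43.63813085671773)]
barrel 932 [ 707.6 -293.2] [ 58.6 144.6] 0.83 z 116.22668704437916
foot 699 [ 678.2 -283.6] [ 48.4 122.9] 2.09 z 12.26909659068516
grip 54 [526.1  -1. ] [ 9.8 24. ] 1.1 z 78.30820697886824
ball [541.20382059 -37.34838506  46.27190133] [529.24552674 -49.76590289  40.46513011] 69
scene (387, 258) [ 691.8 -220.2  108.3]
scene (421, 375) [522.7 -43.4  38.2]
scene (403, 368) [522.1   3.4  76.4]
scene (470, 295) [ 532.3 -213.7   84.8]
```

View pics/ctop.png

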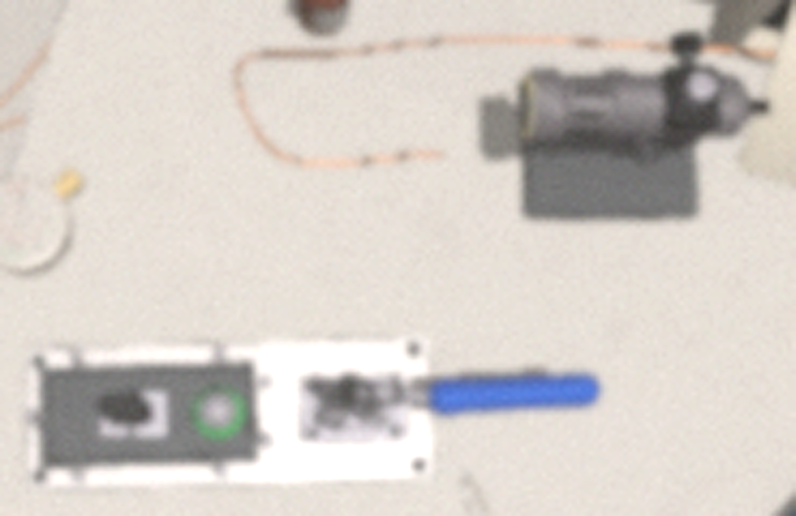

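```bash
cat >> h.py <<'E'
def ray(d,px,z):
    n=cv2.undistortPoints(np.array(px,float).reshape(-1,1,2),d['mtx'],d['D']).reshape(-1,2)
    R=cv2.Rodrigues(d['rvec'].astype(float))[0]; C=-R.T@d['tvec'].ravel()
    v=np.c_[n,np.ones(len(n))]@R; return C+v*((np.broadcast_to(z,len(n))-C[2])/v[:,2])[:,None]
E
python3 - <<'E'
from h import *
np.set_printoptions(suppress=True,precision=1)
d=load('top')
c=lambda L:[((x+.5)/4.3-.5+185,(y+.5)/4.3-.5+120) for x,y in L]
print('plate',ray(d,c([(32,352),(430,339),(36,485),(436,475)]),10))
print('tray',ray(d,c([(42,370),(250,363),(42,480),(256,457)]),22))
print('ball',ray(d,c([(218,411)]),22+10), 'grip top',ray(d,c([(125,405)]),78))
print('handle end,start',ray(d,c([(598,389),(434,396)]),[88,80]))
print('foot',ray(d,c([(524,217),(696,217)]),12))
print('barrel lens end', ray(d,c([(530,73),(524,138)]),[110,90]))
W=cloud(d);f=d['frame'].astype(int)
# barrel top ridge
m=np.zeros(W.shape[:2],bool); m[130:158,304:345]=1
P=W[m&(W[...,2]>95)]; 
for y in range(-310,-210,10):
    q=P[abs(P[:,1]-y)<5]
    if len(q)>5: print(y,len(q),q[:,0].min(),q[:,0].max(),q[:,2].max(), q[q[:,2]>q[:,2].max()-6][:,0].mean())
s=load('scene'); S=cloud(s)
m=np.zeros(S.shape[:2],bool); m[140:185,235:275]=1
P=S[m&(S[...,2]>60)&(S[...,1]>-350)]
print('scene barrel')
for y in range(-320,-190,10):
    q=P[abs(P[:,1]-y)<5]
    if len(q)>5: print(y,len(q),q[:,0].min(),q[:,0].max(),q[:,2].min(),q[:,2].max())
im=s['frame']
a=cv2.resize(im[125:205,225:320,::-1],(800,674),interpolation=cv2.INTER_CUBIC)[:600]
cv2.imwrite('pics/cs.png',cv2.convertScaleAbs(a,alpha=1.7))
E
```

```text
plate [[ 563.6   63.9   10. ]
 [ 576.8 -177.9   10. ]
 [ 483.3   58.    10. ]
 [ 494.3 -182.1   10. ]]
tray [[551.4  55.5  22. ]
 [558.4 -68.9  22. ]
 [485.9  52.7  22. ]
 [502.3 -73.8  22. ]]
ball [[528.3 -50.9  32. ]] grip top [[526.5  -0.4  78. ]]
handle end,start [[ 539.9 -264.5   88. ]
 [ 535.  -173.4   80. ]]
foot [[ 653.6 -235.4   12. ]
 [ 656.3 -342.9   12. ]]
barrel lens end [[ 715.1 -223.6  110. ]
 [ 682.7 -223.2   90. ]]
-310 43 682.5769337176445 730.1042901403321 134.30847960927466 699.2905998585516
-300 87 682.5092361355734 731.4656560488636 127.43181279735869 700.3867550986558
-290 61 682.4019215670595 717.2519402970945 121.6254877902646 699.9374291261722
-280 62 681.84679405788 716.3943649669607 120.97055575636811 699.0125824094688
-270 59 681.6267254486432 717.5134034530012 122.3376251695316 698.4187639831376
-260 56 682.2008007415957 712.3598800950094 120.08012879163137 698.7585592104186
-250 57 681.8395568588825 713.3749030683397 118.8362145382617 698.4883533912495
-240 60 677.492815362552 717.1372454306122 124.51726719501598 698.9537338042222
-230 76 677.6440489303
[... 343 characters left out ...]
37.7262959508814 61.464173841134354 143.35511749571518
-290 30 682.736512797748 713.0578899133386 94.15743990682293 119.81619349626021
-280 28 682.8178940045646 711.4152741031559 90.8809956773151 120.31939656859062
-270 32 683.2932745103162 711.1587333676284 90.03208611201504 119.18971375857015
-260 29 681.8432760966664 713.4150072774287 89.54038254508356 119.27042163235257
-250 26 682.1944849824225 702.7464540509872 95.63388525763472 119.01460504456709
-240 16 679.0795635426156 706.7188390744623 89.92208400232393 122.5114685852121
-230 55 677.3159940618514 720.6410739301704 81.92501235631067 121.87048470384329
-220 130 680.3887126598087 718.7682687241022 83.21139267602659 121.21252807953611
```

View pics/cs.png

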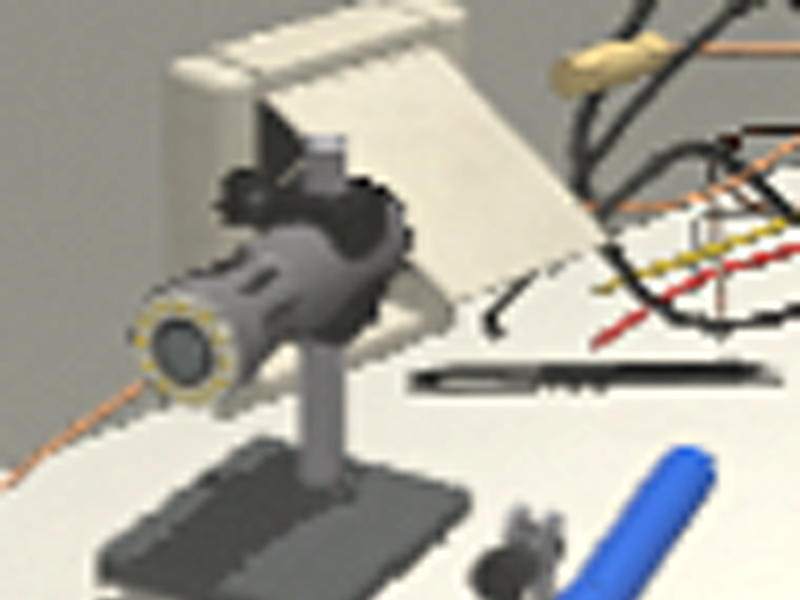

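```bash
python3 - <<'E'
from h import *
np.set_printoptions(suppress=True,precision=1)
s=load('scene');d=load('top')
print('lens',ray(s,[(225+182/8.42-.5,125+352/8.42-.5)],100))
yaw=np.pi/2+.0525; R=np.array([[np.cos(yaw),-np.sin(yaw),0],[np.sin(yaw),np.cos(yaw),0],[0,0,1]]); o=np.array([529.5,-59.5,0])
pl=[(sx*122.5,sy*43,10) for sx,sy in((-1,-1),(1,-1),(1,1),(-1,1))]
a=np.radians(12); u=np.array([-np.cos(a),0,np.sin(a)]); g=np.array([-193,0,85.]); e=g+17.5*u; st=e-73*u
print('grip w',R@g+o,'pivot',R@[-61.8,0,39.1]+o,'locked',R@[-35,0,176]+o)
ims=[]
for D,(x0,y0,x1,y1),k in((s,(215,170,320,295),5),(d,(185,190,330,240),5)):
    im=cv2.resize(D['frame'][y0:y1,x0:x1,::-1],None,fx=k,fy=k,interpolation=cv2.INTER_CUBIC); im=cv2.convertScaleAbs(im,alpha=1.5)
    pp=lambda L:((proj(D,[R@np.array(p)+o for p in L])-[x0,y0]+.5)*k).astype(int)
    cv2.polylines(im,[pp(pl)],True,(0,0,255),1); cv2.polylines(im,[pp([st,e])],False,(0,255,255),1)
    cv2.circle(im,tuple(pp([e])[0].tolist()),3,(0,0,255),1)
    ims.append(im); 
cv2.imwrite('pics/ov.png',ims[0][:600]); 
im=ims[1]; cv2.imwrite('pics/ov2.png',im)
H=max(i.shape[0] for i in ims);c=np.zeros((600,800,3),np.uint8)
i0=cv2.resize(ims[0],None,fx=.7,fy=.7);i1=cv2.resize(ims[1],None,fx=.58,fy=.58)
c[:i0.shape[0],:i0.shape[1]]=i0;c[:i1.shape[0],370:370+i1.shape[1]]=i1[:,:430]
cv2.imwrite('pics/ov3.png',c)
W=cloud(d);S=cloud(s)
for n,V in(('t',W),('s',S)):
    q=V.reshape(-1,3); q=q[(q[:,0]>380)&(q[:,0]<680)&(q[:,1]>-420)&(q[:,1]<-60)&(q[:,2]>100)&(q[:,2]<400)]
    for y in range(-420,-60,40):
        r=q[abs(q[:,1]-y-20)<20]
        if len(r): print(n,y,len(r),r[:,0].min(),r[:,0].max(),r[:,2].max())
E
```

```text
lens [[ 701.5 -225.9  100. ]]
grip w [ 539.6 -252.2   85. ] pivot [ 532.7 -121.2   39.1] locked [531.3 -94.5 176. ]
t -420 1598 381.20528637184213 510.22361187596357 270.54866124753437
t -380 1286 380.00295803297894 481.4709488850428 271.05380674044716
t -340 872 380.00966759594235 439.43695869745227 271.72289485874086
t -300 13 380.2862884635678 382.1857489435862 216.59470423449883
t -260 12 677.492815362552 679.753722990462 110.50777459914364
t -180 38 528.4138874152758 539.7036720046298 127.55072904082728
t -140 50 527.1359648940902 539.45139391968 124.38445389139204
s -420 821 380.3128832842821 511.6580960716184 268.83197770175906
s -380 901 380.097104409358 480.1407149139609 268.9067593299231
s -340 944 380.02641899115577 435.11788644365555 268.4321249338903
s -300 17 380.074722134561 382.59298807466337 221.1446499903776
s -260 10 677.3159940618514 679.9447809779352 108.44722988239111
s -180 26 527.3398885198507 540.2855572133259 125.98869285445251
s -140 68 524.8064103835823 541.2403566877422 124.0387944687635
```

View pics/ov3.png

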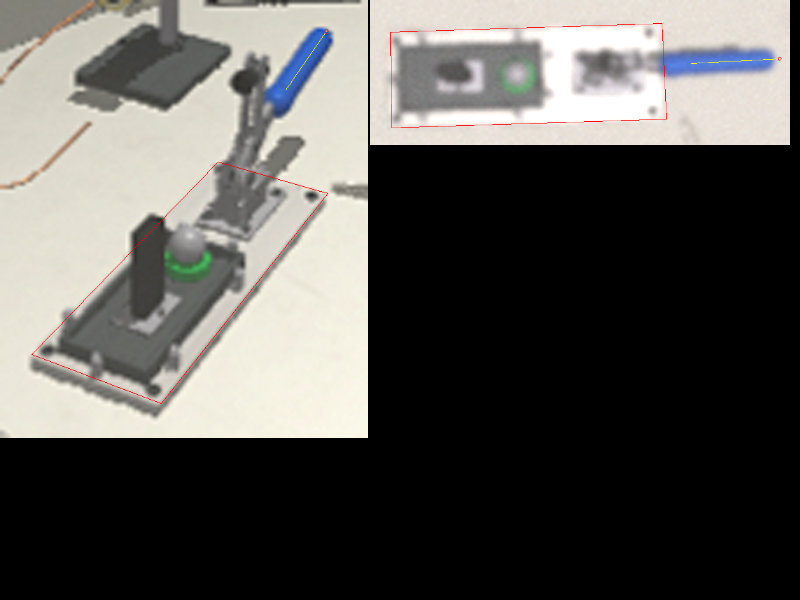

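Call:
{"api": "jog_arm", "payload": {
  "plan": [
    [[0,0,45],[0,0,0]],
    [[0,0,90],[0,0,0]],
    [[0,0,128],[0,0,0]],
    [[25,25,128],[0,0,0.1]],
    [[55,55,128],[0,0,0.22]],
    [[90,90,128],[0,0,0.36]],
    [[125,125,128],[0,0,0.5]],
    [[160,160,128],[0,0,0.64]],
    [[195,195,128],[0,0,0.78]],
    [[230,230,128],[0,0,0.92]],
    [[260,262,128],[0,0,1.06]],
    [[282,287,128],[0,0,1.16]],
    [[292,297,128],[0,0,1.2]],
    [[292,297,128],[0,0,1.2]],
    [[292,297,128],[0,0,1.2]]
  ],
  "claw": 1
}}

```text
time_s: 1.98
eef_pos: [537.4, -250.9, 349.6]
orientation: [-3.14, 0.0, 1.62]
contact_force: [0.3, 0.1, 0.0]
finger_gap: 0.998
```

Call:
{"api": "jog_arm", "payload": {
  "plan": [
    [[0,0,-30],[0,0,0]],
    [[1,1,-75],[0,0,0]],
    [[1,1,-120],[0,0,0]],
    [[1,1,-165],[0,0,0]],
    [[1,1,-210],[0,0,0]],
    [[1,1,-245],[0,0,0]],
    [[1,1,-270],[0,0,0]],
    [[1,1,-283],[0,0,0]],
    [[1,1,-283],[0,0,0]]
  ]
}}

```text
time_s: 3.1
eef_pos: [537.7, -250.4, 66.1]
orientation: [-3.138, -0.0, 1.619]
contact_force: [0.1, 0.4, -0.1]
finger_gap: 0.996
```

```bash
python3 - <<'E'
from h import *
d=grab('scene');s=ctrl.state();print(s['eef_pos'],s['contact_force'])
a=cv2.resize(d['frame'][100:250,200:400,::-1],(800,600),interpolation=cv2.INTER_CUBIC);cv2.imwrite('pics/g1.png',cv2.convertScaleAbs(a,alpha=1.4))
E
```

```text
[ 538.37572074 -250.58005238   67.38259643] [-0.13229598  0.35354368  0.67119663]
```

View pics/g1.png

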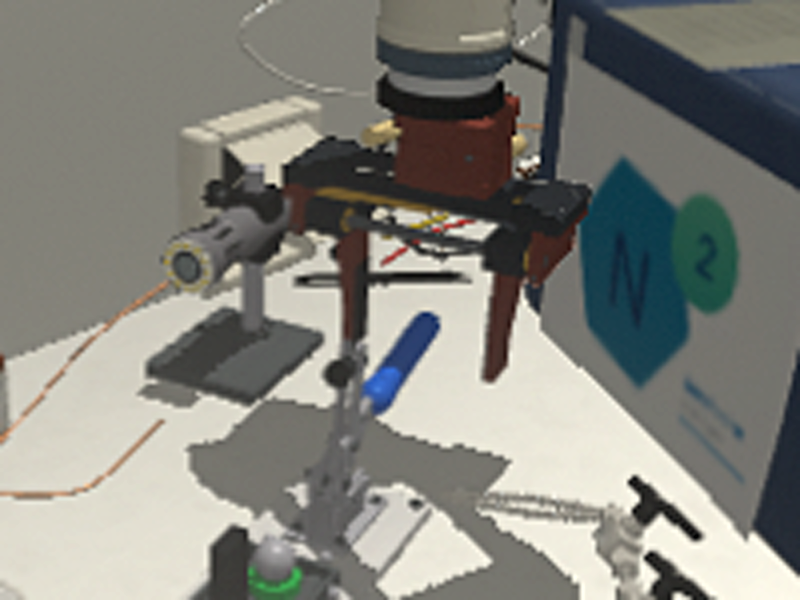

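Call:
{"api": "jog_arm", "payload": {
  "plan": [
    [[0,0,0],[0,0,0]],
    [[0,0,0],[0,0,0]],
    [[0,0,0],[0,0,0]],
    [[0,0,0],[0,0,0]],
    [[0,0,0],[0,0,0]],
    [[0,0,0],[0,0,0]],
    [[0,0,0],[0,0,0]],
    [[0,0,0],[0,0,0]]
  ],
  "claw": -1,
  "newtons": 20
}}

```text
time_s: 4.15
eef_pos: [539.3, -250.4, 67.7]
orientation: [3.141, 0.001, 1.62]
contact_force: [4.4, 0.2, -0.1]
finger_gap: 0.208
```

```bash
python3 - <<'E'
from h import *
s=ctrl.state();print(s['eef_pos'],s['contact_force'])
for t in np.r_[np.arange(160.5,78,-5),79,77,75]:
    r=np.radians(t);dx=139*(np.cos(r)-np.cos(np.radians(160.5)));dz=139*(np.sin(r)-np.sin(np.radians(160.5)))
    print(t,np.round([-.0525*dx,.9986*dx,dz],1))
E
```

```text
[ 539.28743655 -250.41478277   67.68930746] [ 4.38235382  0.23394343 -0.11116912]
160.5 [-0.  0.  0.]
155.5 [-0.2  4.5 11.2]
150.5 [-0.5 10.  22. ]
145.5 [-0.9 16.5 32.3]
140.5 [-1.2 23.7 42. ]
135.5 [-1.7 31.8 51. ]
130.5 [-2.1 40.7 59.3]
125.5 [-2.6 50.2 66.8]
120.5 [-3.2 60.4 73.4]
115.5 [-3.7 71.1 79.1]
110.5 [-4.3 82.2 83.8]
105.5 [-4.9 93.7 87.5]
100.5 [ -5.5 105.5  90.3]
95.5 [ -6.2 117.5  92. ]
90.5 [ -6.8 129.6  92.6]
85.5 [ -7.5 141.7  92.2]
80.5 [ -8.1 153.8  90.7]
79.0 [ -8.3 157.3  90. ]
77.0 [ -8.5 162.1  89. ]
75.0 [ -8.8 166.8  87.9]
```

Call:
{"api": "jog_arm", "payload": {
  "plan": [
    [[0.5,2,5],[0,0,0]],
    [[0.8,4.5,11.2],[0,0,0]],
    [[0.5,10,22],[0,0,0]],
    [[0,16.5,32.3],[0,0,0]],
    [[-0.2,23.7,42],[0,0,0]],
    [[-0.7,31.8,51],[0,0,0]],
    [[-1.1,40.7,59.3],[0,0,0]],
    [[-1.6,50.2,66.8],[0,0,0]],
    [[-2.2,60.4,73.4],[0,0,0]],
    [[-2.7,71.1,79.1],[0,0,0]],
    [[-3.3,82.2,83.8],[0,0,0]],
    [[-3.9,93.7,87.5],[0,0,0]],
    [[-4.5,105.5,90.3],[0,0,0]],
    [[-5.2,117.5,92],[0,0,0]],
    [[-5.2,117.5,92],[0,0,0]]
  ]
}}

```text
time_s: 6.02
eef_pos: [533.8, -131.7, 160.4]
orientation: [3.141, 0.0, 1.621]
contact_force: [-5.5, -0.9, 1.0]
finger_gap: 0.211
```

Call:
{"api": "jog_arm", "payload": {
  "plan": [
    [[-1,6,0.5],[0,0,0]],
    [[-1.5,12,0.6],[0,0,0]],
    [[-1.8,18,0.5],[0,0,0]],
    [[-2.1,24,0.2],[0,0,0]],
    [[-2.4,30,-0.5],[0,0,0]],
    [[-2.7,35,-1.2],[0,0,0]],
    [[-3,39,-2],[0,0,0]],
    [[-3.2,42,-2.6],[0,0,0]],
    [[-3.4,45,-3.2],[0,0,0]],
    [[-3.4,45,-3.2],[0,0,0]],
    [[-3.4,45,-3.2],[0,0,0]]
  ]
}}

```text
time_s: 7.4
eef_pos: [531.2, -86.6, 159.5]
orientation: [3.137, 0.001, 1.621]
contact_force: [-0.9, -0.8, 8.7]
finger_gap: 0.211
```

```bash
python3 - <<'E'
from h import *
d=grab('scene');s=ctrl.state();print(s['eef_pos'],s['contact_force'])
a=cv2.resize(d['frame'][120:270,200:400,::-1],(800,600),interpolation=cv2.INTER_CUBIC);cv2.imwrite('pics/g2.png',cv2.convertScaleAbs(a,alpha=1.4))
E
```

```text
[531.16330039 -86.5705581  159.48157643] [-0.70977669 -1.04415576  8.91955534]
```

View pics/g2.png

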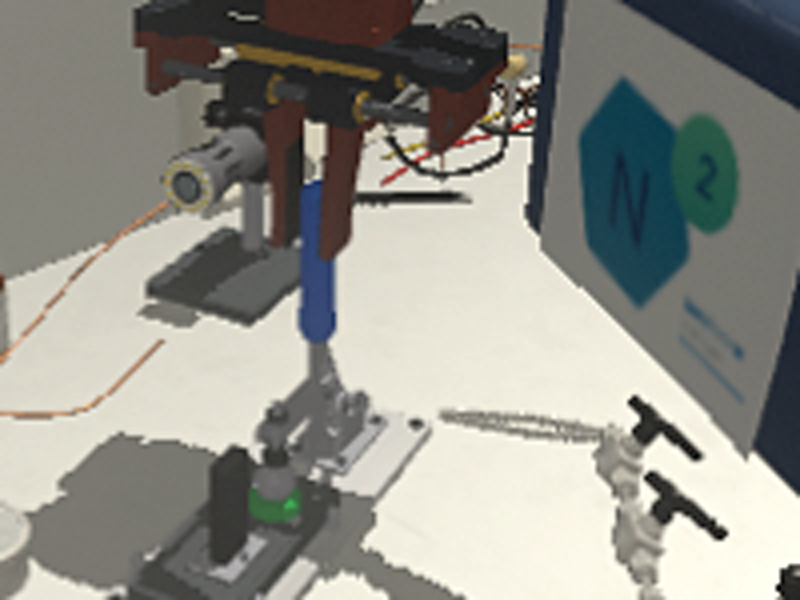

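Call:
{"api": "jog_arm", "payload": {
  "plan": [
    [[0,2,0],[0,0,0]],
    [[0,4,0],[0,0,0]],
    [[0,6,0],[0,0,0]],
    [[0,6,0],[0,0,0]]
  ]
}}

```text
time_s: 7.95
eef_pos: [530.9, -81.0, 158.8]
orientation: [3.139, 0.002, 1.62]
contact_force: [-0.1, -5.9, -0.8]
finger_gap: 0.208
```

```bash
python3 - <<'E'
from h import *
np.set_printoptions(suppress=True,precision=2)
for d in (load('scene'),grab('scene')):
    W=cloud(d);f=d['frame'].astype(int)
    b=(f[...,2]>f[...,0]+40)&(f[...,2]>f[...,1]+25); b[:,:260]=0;b[:,300:]=0;b[:150]=0;b[:,:]&=(W[...,2]>85)
    P=W[b];P=P[(abs(P[:,0]-530)<30)&(P[:,1]>-160)&(P[:,1]<-40)]
    for z in range(90,200,10):
        q=P[abs(P[:,2]-z)<6]
        if len(q)>3: print(z,len(q),np.median(q[:,:2],0),q[:,1].min(),q[:,1].max())
E
```

```text
110 31 [525.71 -89.34] -99.30439694099546 -86.34292145168551
120 35 [525.7  -89.63] -98.02290418174312 -86.42585933163319
130 32 [526.76 -89.27] -96.90268980917908 -84.85806041137701
140 31 [526.85 -88.65] -95.20546984924047 -85.19657919260524
150 26 [528.26 -86.87] -93.54647758568618 -83.90440178182963
160 14 [530.67 -85.28] -86.68834658295093 -83.51179811313874
170 14 [530.35 -85.  ] -87.07561926985959 -83.00052840960032
180 19 [530.22 -84.39] -86.14131202084782 -83.14683640225343
190 25 [530.74 -85.36] -92.39150096023637 -83.16802072030987
110 32 [526.46 -86.8 ] -94.05360013685979 -83.8818153460522
120 39 [526.28 -86.88] -97.29694787755356 -83.8818153460522
130 33 [524.99 -86.49] -97.29694787755356 -82.97279444547138
140 38 [525.45 -85.7 ] -94.43864549616919 -81.46356739241625
150 28 [528.67 -83.43] -94.43864549616919 -80.95798487806654
160 15 [530.86 -81.66] -83.10567873993054 -80.17854823567828
170 15 [529.95 -80.26] -81.97312802612078 -78.17580848088365
180 15 [530.06 -79.1 ] -81.29146166296634 -76.06633968449754
190 21 [530.74 -80.57] -86.49427828067145 -76.4887891517972
```

Call:
{"api": "jog_arm", "payload": {
  "plan": [
    [[0,2,0],[0,0,0]],
    [[0,4,0],[0,0,0]],
    [[0,5,0],[0,0,0]],
    [[0,5,0],[0,0,0]]
  ]
}}

```text
time_s: 8.5
eef_pos: [530.7, -77.1, 157.9]
orientation: [3.14, 0.004, 1.619]
contact_force: [-0.6, -7.1, -1.9]
finger_gap: 0.211
```

```bash
python3 - <<'E'
from h import *
np.set_printoptions(suppress=True,precision=2)
s=ctrl.state();print(s['eef_pos'],s['contact_force'])
for d in (grab('scene'),):
    W=cloud(d);f=d['frame'].astype(int)
    b=(f[...,2]>f[...,0]+40)&(f[...,2]>f[...,1]+25); b[:,:260]=0;b[:,300:]=0;b[:150]=0;b[:,:]&=(W[...,2]>85)
    P=W[b];P=P[(abs(P[:,0]-530)<30)&(P[:,1]>-160)&(P[:,1]<-40)]
    for z in range(90,200,10):
        q=P[abs(P[:,2]-z)<6]
        if len(q)>3: print(z,len(q),np.median(q[:,:2],0),q[:,1].min(),q[:,1].max())
a=cv2.resize(d['frame'][140:270,230:350,::-1],(554,600),interpolation=cv2.INTER_CUBIC);cv2.imwrite('pics/g3.png',cv2.convertScaleAbs(a,alpha=1.4))
E
```

```text
[530.66 -77.14 157.9 ] [-0.57 -7.1  -1.9 ]
100 6 [525.3  -86.14] -90.88130748041999 -84.57617424706856
110 33 [525.06 -85.49] -93.93100450747335 -81.33279862876023
120 34 [524.67 -85.52] -96.34912598044612 -82.42091568659197
130 34 [525.54 -83.3 ] -91.51440514209825 -79.1091323656169
140 35 [525.87 -83.23] -90.71845516954966 -79.42254400934691
150 18 [528.5  -80.72] -86.82147258755921 -78.26173082841618
160 10 [530.04 -78.25] -80.14061760552067 -75.82730026082625
170 12 [530.12 -76.69] -78.4522132441703 -75.54599499860882
180 15 [530.84 -76.24] -78.20999998294785 -73.21810676268144
190 21 [530.07 -76.81] -81.36972277160065 -73.21810676268144
```

View pics/g3.png

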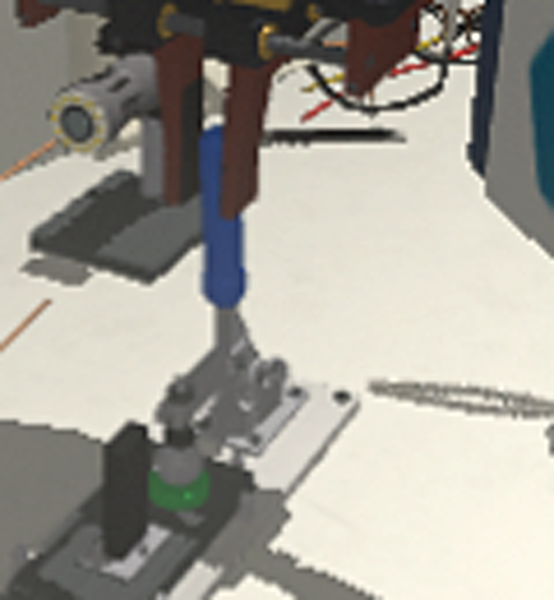

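Call:
{"api": "jog_arm", "payload": {
  "plan": [
    [[0,0,0],[0,0,0]],
    [[0,0,0],[0,0,0]],
    [[0,1,0],[0,0,0]],
    [[0,2,0],[0,0,0]],
    [[0,3,0],[0,0,0]],
    [[0,3,0],[0,0,0]]
  ],
  "newtons": 50
}}

```text
time_s: 9.3
eef_pos: [530.6, -76.0, 157.5]
orientation: [3.14, 0.008, 1.617]
contact_force: [0.6, -10.0, -0.7]
finger_gap: 0.206
```

Call:
{"api": "jog_arm", "payload": {
  "plan": [
    [[0,1,0],[0,0,0]],
    [[0,3,0],[0,0,0]],
    [[0,4,0],[0,0,0]],
    [[0,4,0],[0,0,0]]
  ]
}}

```text
time_s: 9.8
eef_pos: [530.6, -74.5, 157.0]
orientation: [3.141, 0.012, 1.615]
contact_force: [0.1, -12.6, -0.9]
finger_gap: 0.205
```

Call:
{"api": "jog_arm", "payload": {
  "plan": [
    [[0,-3,0],[0,0,0]],
    [[0,-6,0],[0,0,0]],
    [[0,-8,0],[0,0,0]],
    [[0,-8,0],[0,0,0]]
  ],
  "newtons": 30
}}

```text
time_s: 10.3
eef_pos: [531.0, -80.8, 158.8]
orientation: [3.139, 0.009, 1.617]
contact_force: [-2.0, 3.0, 8.7]
finger_gap: 0.199
```

Call:
{"api": "jog_arm", "payload": {
  "plan": [
    [[0,0,0],[0,0,0]],
    [[0,0,0],[0,0,0]],
    [[0,0,0],[0,0,0]],
    [[0,0,0],[0,0,0]]
  ],
  "claw": 0.3
}}

```text
time_s: 10.8
eef_pos: [530.9, -80.7, 158.4]
orientation: [3.139, 0.009, 1.617]
contact_force: [-0.0, -0.6, -0.3]
finger_gap: 0.611
```

```bash
python3 - <<'E'
from h import *
np.set_printoptions(suppress=True,precision=2)
s=ctrl.state();print(s['eef_pos'],s['contact_force'])
for d in (grab('scene'),):
    W=cloud(d);f=d['frame'].astype(int)
    b=(f[...,2]>f[...,0]+40)&(f[...,2]>f[...,1]+25); b[:,:260]=0;b[:,300:]=0;b[:150]=0;b[:,:]&=(W[...,2]>85)
    P=W[b];P=P[(abs(P[:,0]-530)<30)&(P[:,1]>-160)&(P[:,1]<-40)]
    for z in range(100,200,10):
        q=P[abs(P[:,2]-z)<6]
        if len(q)>3: print(z,len(q),np.median(q[:,:2],0),q[:,1].min(),q[:,1].max())
a=cv2.resize(d['frame'][140:270,230:350,::-1],(554,600),interpolation=cv2.INTER_CUBIC);cv2.imwrite('pics/g4.png',cv2.convertScaleAbs(a,alpha=1.4))
E
```

```text
[530.92 -80.69 158.39] [-0.02 -0.62 -0.27]
110 29 [526.21 -89.64] -98.45996666462435 -85.91111590184933
120 39 [525.54 -88.82] -100.9090060602464 -85.88002098169117
130 35 [526.59 -88.84] -95.94639868969783 -85.51353756787962
140 34 [526.27 -88.62] -96.08856639411519 -83.57706592923522
150 34 [526.55 -87.47] -94.18010871471853 -84.69852424298264
160 36 [526.35 -87.47] -92.95873520214313 -82.25744623210676
170 35 [527.02 -86.24] -92.47918404221035 -83.4709322171069
180 36 [526.44 -85.11] -92.26265619979375 -82.4169250986827
190 41 [527.86 -86.81] -94.28155082943653 -82.4169250986827
```

View pics/g4.png

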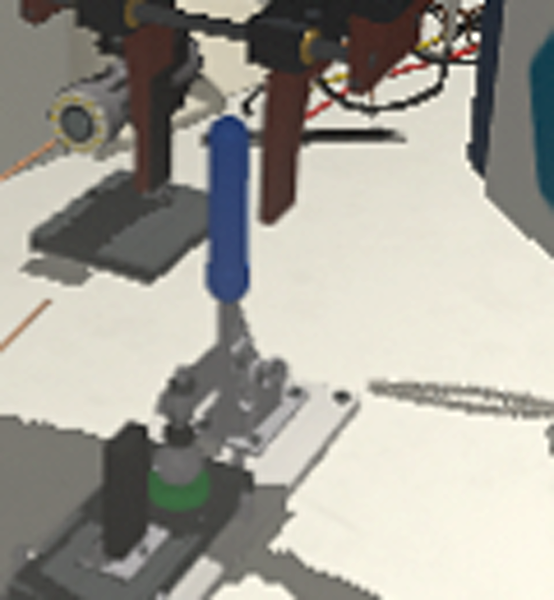

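Call:
{"api": "jog_arm", "payload": {
  "plan": [
    [[0,-6,0],[0,0,0]],
    [[0,-12,-1],[0,0,0]],
    [[0,-12.5,-1],[0,-0.008,0]],
    [[0,-12.5,-1],[0,-0.008,0]]
  ]
}}

```text
time_s: 11.35
eef_pos: [530.9, -93.4, 157.5]
orientation: [3.131, 0.009, 1.616]
contact_force: [-0.2, -0.1, -0.6]
finger_gap: 0.65
```

Call:
{"api": "jog_arm", "payload": {
  "plan": [
    [[0,0,0],[0,0,0]],
    [[0,0,0],[0,0,0]],
    [[0,0,0],[0,0,0]],
    [[0,0,0],[0,0,0]],
    [[0,0,0],[0,0,0]]
  ],
  "claw": -1,
  "newtons": 45
}}

```text
time_s: 11.98
eef_pos: [531.2, -93.3, 157.6]
orientation: [3.13, 0.01, 1.616]
contact_force: [2.7, 0.3, -0.4]
finger_gap: 0.209
```

```bash
python3 - <<'E'
from h import *
s=ctrl.state();print(s['eef_pos'],s['orientation'],s['contact_force'])
a0=np.radians(79)
for t in np.r_[77,75,73+0*1,np.arange(79,161,5),160.5,163]:
    r=np.radians(t);dx=139*(np.cos(r)-np.cos(a0));dz=139*(np.sin(r)-np.sin(a0))
    print(t,np.round([-.0525*dx,.9986*dx,dz],1))
E
```

```text
[531.23088532 -93.3475407  157.55749151] [3.12995666 0.00950357 1.61610194] [ 2.69955749  0.30739157 -0.36110977]
77.0 [-0.2  4.7 -1. ]
75.0 [-0.5  9.4 -2.2]
73.0 [-0.7 14.1 -3.5]
79.0 [-0.  0.  0.]
84.0 [  0.6 -12.    1.8]
89.0 [  1.3 -24.1   2.5]
94.0 [  1.9 -36.2   2.2]
99.0 [  2.5 -48.2   0.8]
104.0 [  3.2 -60.1  -1.6]
109.0 [  3.8 -71.7  -5. ]
114.0 [  4.4 -82.9  -9.5]
119.0 [  4.9 -93.8 -14.9]
124.0 [   5.5 -104.1  -21.2]
129.0 [   6.  -113.8  -28.4]
134.0 [   6.5 -122.9  -36.5]
139.0 [   6.9 -131.2  -45.3]
144.0 [   7.3 -138.8  -54.7]
149.0 [   7.6 -145.5  -64.9]
154.0 [   8.  -151.2  -75.5]
159.0 [   8.2 -156.1  -86.6]
160.5 [   8.3 -157.3  -90. ]
163.0 [   8.4 -159.2  -95.8]
```

Call:
{"api": "jog_arm", "payload": {
  "plan": [
    [[0.3,-4,0.7],[0,0,0]],
    [[0.6,-8,1.3],[0,0,0]],
    [[0.8,-12,1.8],[0,0,0]],
    [[1,-18,2.2],[0,0,0]],
    [[1.3,-24.1,2.5],[0,0,0]],
    [[1.9,-36.2,2.2],[0,0,0]],
    [[2.5,-48.2,0.8],[0,0,0]],
    [[3.2,-60.1,-1.6],[0,0,0]],
    [[3.8,-71.7,-5],[0,0,0]],
    [[4.4,-82.9,-9.5],[0,0,0]],
    [[4.9,-93.8,-14.9],[0,0,0]],
    [[5.5,-104.1,-21.2],[0,0,0]],
    [[6,-113.8,-28.4],[0,0,0]],
    [[6.5,-122.9,-36.5],[0,0,0]],
    [[6.9,-131.2,-45.3],[0,0,0]],
    [[7.3,-138.8,-54.7],[0,0,0]],
    [[7.6,-145.5,-64.9],[0,0,0]],
    [[8,-151.2,-75.5],[0,0,0]],
    [[8.2,-156.1,-86.6],[0,0,0]],
    [[8.3,-158,-92],[0,0,0]]
  ]
}}

```text
time_s: 14.48
eef_pos: [538.6, -251.2, 63.5]
orientation: [3.133, 0.008, 1.616]
contact_force: [0.1, -1.2, 1.7]
finger_gap: 0.005
```

Call:
{"api": "jog_arm", "payload": {
  "plan": [
    [[0,0,-1],[0,0,0]],
    [[0,0,-1],[0,0,0]],
    [[0,0,-1],[0,0,0]]
  ]
}}

```text
time_s: 14.85
eef_pos: [538.9, -251.1, 62.9]
orientation: [3.132, 0.008, 1.616]
contact_force: [-0.3, -4.4, 3.2]
finger_gap: 0.007
```

```bash
python3 - <<'E'
from h import *
np.set_printoptions(suppress=True,precision=2)
s=ctrl.state();print(s['eef_pos'],s['orientation'],s['contact_force'])
d=grab('scene');
a=cv2.resize(d['frame'][130:280,200:400,::-1],(800,600),interpolation=cv2.INTER_CUBIC);cv2.imwrite('pics/g5.png',cv2.convertScaleAbs(a,alpha=1.4))
E
```

```text
[ 538.86 -251.1    62.92] [3.13 0.01 1.62] [-0.26 -4.38  3.23]
```

View pics/g5.png

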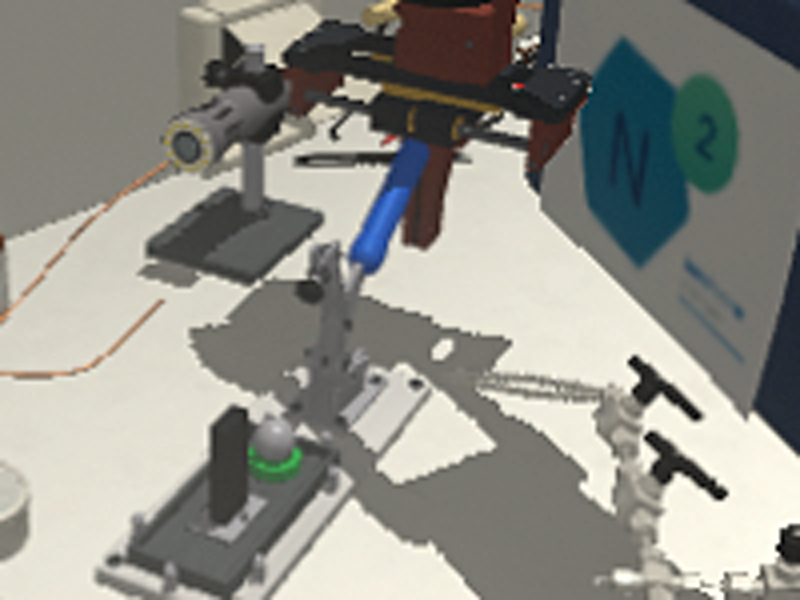

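```bash
cat > hl.py <<'E'
from h import *
np.set_printoptions(suppress=True,precision=2)
d=grab('scene');W=cloud(d);f=d['frame'].astype(int)
b=(f[...,2]>f[...,0]+40)&(f[...,2]>f[...,1]+25);b[:,:240]=0;b[:,325:]=0;b[:140]=0;b[280:]=0
P=W[b];P=P[(abs(P[:,0]-537)<25)&(P[:,1]<-100)&(P[:,1]>-290)&(P[:,2]>40)]
c=np.median(P,0);u,s,v=np.linalg.svd(P-c);t=(P-c)@v[0]
print(len(P),c,v[0],c+v[0]*t.min(),c+v[0]*t.max(),'elev',np.degrees(np.arcsin(abs(v[0][2]))))
s=ctrl.state();print(s['eef_pos'],s['contact_force'],s['finger_gap'])
E
python3 hl.py
```

```text
237 [ 532.28 -188.06  116.15] [-0.05  0.85 -0.53] [ 534.52 -228.79  141.36] [ 530.32 -152.41   94.09] elev 31.710625443425137
[ 538.83 -251.36   63.08] [ 0.07 -2.73  2.25] 0.005454270125317571
```

Call:
{"api": "jog_arm", "payload": {
  "plan": [
    [[0,-15,0],[0,0,0]],
    [[0,-32,0],[0,0,0]],
    [[0,-32,30],[0,0,0]],
    [[0,-32,70],[0,0,0]],
    [[0,-32,115],[0,0,0]],
    [[0,-15,115],[0,0,0]],
    [[-1,10,115],[0,0,0]],
    [[-1,29,115],[0,0,0]],
    [[-1,29,115],[0,0,0]]
  ]
}}

```text
time_s: 16.08
eef_pos: [537.6, -220.4, 176.8]
orientation: [3.134, 0.008, 1.619]
contact_force: [-0.3, -0.2, 0.2]
finger_gap: 0.007
```

```bash
python3 hl.py
```

```text
160 [ 533.07 -209.94   85.12] [-0.07  0.98 -0.19] [ 536.42 -257.55   94.45] [ 530.28 -170.23   77.33] elev 11.06427017018647
[ 537.61 -221.32  177.14] [-0.37 -0.33  0.14] 0.008077820621304709
```

Call:
{"api": "jog_arm", "payload": {
  "plan": [
    [[0,20,0],[0,0,0]],
    [[-2,55,0],[0,0,0]],
    [[-4,95,0],[0,0,0]],
    [[-7,135,0],[0,0,0]],
    [[-9,175,0],[0,0,0]],
    [[-11,205,0],[0,0,0]],
    [[-11,221,0],[0,0,0]],
    [[-11,221,0],[0,0,0]],
    [[-11,221,-20],[0,0,0]],
    [[-11,221,-40],[0,0,0]],
    [[-11,221,-50],[0,0,0]],
    [[-11,221,-50],[0,0,0]]
  ],
  "claw": 1
}}

```text
time_s: 17.62
eef_pos: [525.8, -0.7, 125.3]
orientation: [3.136, 0.008, 1.617]
contact_force: [0.2, -0.4, 0.1]
finger_gap: 1.001
```

```bash
cat > cr.py <<'E'
from h import *
np.set_printoptions(suppress=True,precision=2)
s=ctrl.state();print(s['eef_pos'],s['orientation'],s['contact_force'],s['finger_gap'])
d=grab('scene');W=cloud(d);f=d['frame'].astype(int).sum(2)
P=W.reshape(-1,3);k=(abs(P[:,0]-526)<25)&(abs(P[:,1])<30)&(P[:,2]>40)&(P[:,2]<82)&(f.ravel()<180)
Q=P[k];print('grip',k.sum(),Q.min(0),Q.max(0),np.median(Q,0))
g=d['frame'].astype(int);gr=(g[...,1]>g[...,0]+30)&(g[...,1]>g[...,2]+20)&(abs(W[...,0]-528)<40)&(abs(W[...,1]+50)<40)&(W[...,2]>10)
print('green',gr.sum(),np.nanmin(W[gr],0),np.nanmax(W[gr],0))
a=cv2.resize(d['frame'][110:290,190:430,::-1],(800,600),interpolation=cv2.INTER_CUBIC);cv2.imwrite('pics/g6.png',cv2.convertScaleAbs(a,alpha=1.4))
E
python3 cr.py
```

```text
[525.83  -0.67 125.34] [3.14 0.01 1.62] [ 0.17 -0.43  0.07] 1.0008563836576736
grip 176 [519.01 -11.08  40.04] [529.96  17.55  80.12] [521.38   8.98  63.06]
green 59 [513.33 -68.93  16.82] [542.22 -34.45  24.15]
```

View pics/g6.png

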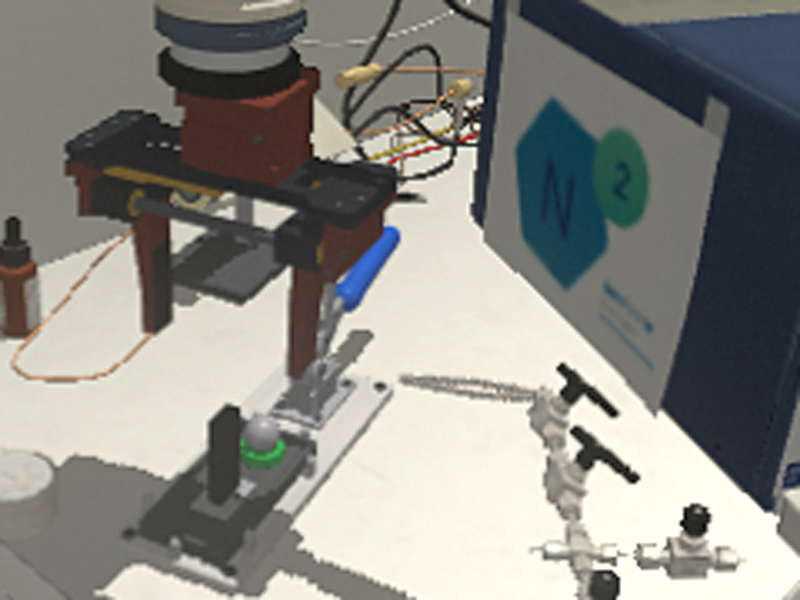

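Call:
{"api": "jog_arm", "payload": {
  "plan": [
    [[0,1,-20],[0,0,0]],
    [[0,1.5,-45],[0,0,0]],
    [[0,1.5,-65],[0,0,0]],
    [[0,1.5,-79],[0,0,0]],
    [[0,1.5,-79],[0,0,0]],
    [[0,1.5,-79],[0,0,0]]
  ]
}}

```text
time_s: 18.42
eef_pos: [526.9, 0.9, 48.4]
orientation: [3.133, 0.009, 1.618]
contact_force: [0.2, 0.1, 1.4]
finger_gap: 1.001
```

Call:
{"api": "jog_arm", "payload": {
  "plan": [
    [[0,0,0],[0,0,0]],
    [[0,0,0],[0,0,0]],
    [[0,0,0],[0,0,0]],
    [[0,0,0],[0,0,0]],
    [[0,0,0],[0,0,0]],
    [[0,0,0],[0,0,0]],
    [[0,0,0],[0,0,0]],
    [[0,0,0],[0,0,0]]
  ],
  "claw": -1,
  "newtons": 20
}}

```text
time_s: 19.42
eef_pos: [526.8, 0.8, 48.4]
orientation: [3.134, 0.009, 1.617]
contact_force: [-2.8, -1.0, 5.2]
finger_gap: 0.134
```

Call:
{"api": "jog_arm", "payload": {
  "plan": [
    [[0,0,0],[0,0,0]],
    [[0,0,0],[0,0,0]],
    [[0,0,1],[0,0,0]],
    [[0,0,3],[0,0,0]],
    [[0,0,6],[0,0,0]],
    [[0,0,10],[0,0,0]],
    [[0,0,15],[0,0,0]],
    [[0,0,21],[0,0,0]],
    [[0,0,28],[0,0,0]],
    [[0,0,35],[0,0,0]],
    [[0,0,42],[0,0,0]],
    [[0,0,49],[0,0,0]],
    [[0,0,55],[0,0,0]],
    [[0,0,60],[0,0,0]],
    [[0,0,64],[0,0,0]],
    [[0,0,66],[0,0,0]],
    [[0,0,67],[0,0,0]],
    [[0,0,67],[0,0,0]],
    [[0,0,67],[0,0,0]]
  ],
  "newtons": 45
}}

```text
time_s: 21.8
eef_pos: [526.7, 0.9, 115.2]
orientation: [3.134, 0.008, 1.618]
contact_force: [0.4, -0.8, -2.0]
finger_gap: 0.139
```

```bash
cat > cc.py <<'E'
import sys
from h import *
np.set_printoptions(suppress=True,precision=2)
s=ctrl.state();print(s['eef_pos'],s['orientation'],s['contact_force'],s['finger_gap'])
e=s['eef_pos']
for n in('scene','top'):
    d=grab(n);W=cloud(d);g=d['frame'].astype(int)
    sel=(abs(W[...,0]-e[0])<50)&(abs(W[...,1]-e[1]+50)<40)&(W[...,2]>e[2]-60)
    gr=(g[...,1]>g[...,0]+25)&(g[...,1]>g[...,2]+15)&sel
    if gr.any(): print(n,'green',gr.sum(),np.nanmin(W[gr],0),np.nanmax(W[gr],0),W[gr].mean(0))
    if gr.sum()>4:
        c=(np.nanmin(W[gr],0)+np.nanmax(W[gr],0))/2
        bl=sel&(np.hypot(W[...,0]-c[0],W[...,1]-c[1])<16)&(W[...,2]>c[2]+5)&~gr
        Q=W[bl];A=np.c_[2*Q,np.ones(len(Q))]
        from scipy.optimize import least_squares
        r=least_squares(lambda x:np.linalg.norm(Q-x,axis=1)-12,c+[0,0,8],loss='soft_l1');print(' ball fit',len(Q),r.x,np.abs(r.fun).mean())
E
python3 cc.py
```

```text
[526.67   0.87 115.17] [3.13 0.01 1.62] [ 0.41 -0.81 -2.02] 0.13879172218765565
scene green 65 [513.86 -60.07  82.44] [534.71 -32.94  90.81] [522.34 -42.44  87.56]
 ball fit 72 [529.57 -50.42  99.82] 0.7335899788247926
top green 30 [514.55 -64.05  78.17] [531.29 -39.92 100.66] [519.61 -54.4   86.58]
 ball fit 579 [522.66 -49.34 500.12] 40.659764626973576
```

Call:
{"api": "jog_arm", "payload": {
  "plan": [
    [[1,0,0],[0,0,0]],
    [[3,0,0],[0,0,0]],
    [[7,0,0],[0,0,-0.002]],
    [[12,0,0],[0,0,-0.004]],
    [[18,0,0],[0,0,-0.006]],
    [[25,0,0],[0,0,-0.008]],
    [[33,0,0],[0,0,-0.01]],
    [[41,-1,0],[0,0,-0.012]],
    [[49,-2,0],[0,0,-0.014]],
    [[57,-4,0],[0,0,-0.016]],
    [[65,-7,0],[0,0,-0.018]],
    [[73,-11,0],[0,0,-0.02]],
    [[81,-16,0],[0,0,-0.022]],
    [[88,-21,0],[0,0,-0.024]],
    [[94,-25,0],[0,0,-0.026]],
    [[98,-28,0],[0,0,-0.028]],
    [[101,-30,0],[0,0,-0.03]],
    [[102,-31,0],[0,0,-0.03]],
    [[102,-31,0],[0,0,-0.03]]
  ]
}}

```text
time_s: 24.28
eef_pos: [628.7, -30.1, 115.2]
orientation: [3.134, 0.008, 1.588]
contact_force: [0.0, -0.3, -1.9]
finger_gap: 0.134
```

Call:
{"api": "jog_arm", "payload": {
  "plan": [
    [[1,-1,0],[0,0,0]],
    [[3,-4,0],[0,0,0]],
    [[6,-8,0],[0,0,0]],
    [[10,-14,0],[0,0,0]],
    [[14,-20,0],[0,0,0]],
    [[19,-27,0],[0,0,0]],
    [[24,-34,0],[0,0,0]],
    [[29,-41,0],[0,0,0]],
    [[34,-48,0],[0,0,0]],
    [[39,-55,0],[0,0,0]],
    [[44,-62,0],[0,0,0]],
    [[49,-69,0],[0,0,0]],
    [[54,-75,0],[0,0,0]],
    [[58,-80,0],[0,0,0]],
    [[62,-85,0],[0,0,0]],
    [[65,-89,0],[0,0,0]],
    [[67,-91.5,0],[0,0,0]],
    [[68,-92.5,0],[0,0,0]],
    [[68,-92.5,0],[0,0,0]]
  ]
}}

```text
time_s: 26.65
eef_pos: [696.7, -122.6, 115.2]
orientation: [3.134, 0.008, 1.588]
contact_force: [0.1, -0.1, -2.3]
finger_gap: 0.136
```

```bash
python3 cc.py; python3 - <<'E'
from h import *
np.set_printoptions(suppress=True,precision=1)
s=load('scene');W=cloud(s);P=W.reshape(-1,3);
q=P[(P[:,0]>670)&(P[:,0]<730)&(P[:,1]>-235)&(P[:,1]<-205)&(P[:,2]>75)&(P[:,2]<130)]
print('ring',len(q),q.min(0),q.max(0),np.median(q,0))
print('tray rim corners?')
im=s['frame'][100:250,190:390,::-1]
cv2.imwrite('pics/g7.png',cv2.convertScaleAbs(cv2.resize(im,(800,600),interpolation=cv2.INTER_CUBIC),alpha=1.4))
E
```

```text
[ 696.67 -122.56  115.22] [3.13 0.01 1.59] [ 0.15 -0.05 -2.29] 0.1364285665769472
scene green 53 [ 682.77 -193.46   81.47] [ 710.49 -156.48   91.28] [ 691.9  -167.44   87.61]
 ball fit 66 [ 697.55 -173.39   99.97] 0.8991223921651142
top green 15 [ 683.32 -173.17   83.02] [ 690.97 -162.7    93.01] [ 686.58 -167.45   88.88]
 ball fit 416 [ 685.89 -168.02  500.91] 38.303379594548396
ring 179 [ 678.2 -234.5   81.1] [ 718.6 -218.1  122.4] [ 695.7 -223.2  105.3]
tray rim corners?
```

View pics/g7.png

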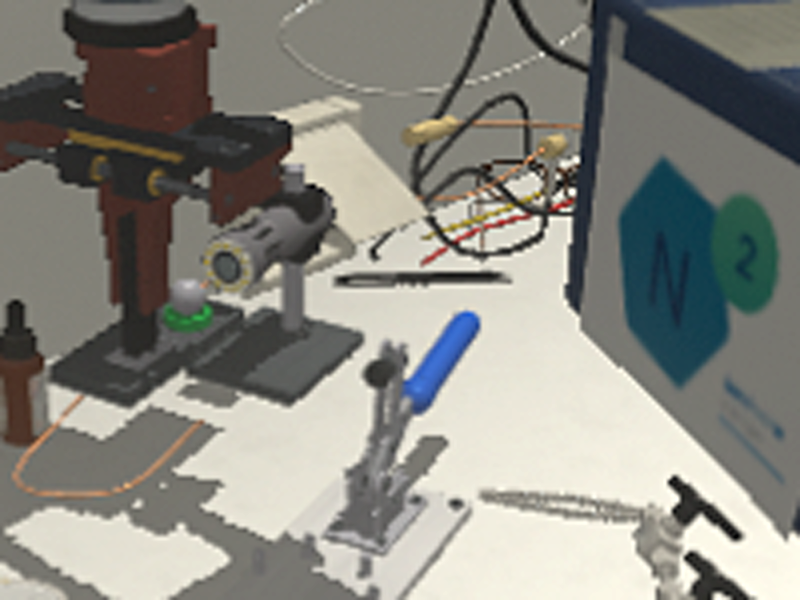

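```bash
python3 - <<'E'
from workcell import ctrl
s=ctrl.state();print(s['time_s'],abs(s['dq']).max());print(ctrl.sign_off())
E
```

```text
26.75 0.0037959103608059728
the job is handed in; nothing more can be done
None
```

The job was handed in at 26.8 s of the 72 s limit, with the carrier held in front of the lens and the arm practically still (joint speeds under 0.004 rad/s).

**Clamping:** I swung the clamp over onto the ball. When I let go of the handle it stayed upright by itself, so I take it as locked past centre. I could not read the foot force or the link angle directly.

**Reopening:** On the way back the handle slipped out of the fingers at about 32° above level. It then dropped the rest of the way by itself to about 11°, against 12° when fully open. The later pictures show the clamp standing open. An earlier slip, while locking, I fixed by regripping.

**Last checks before hand-in:**

| Check | Measured | Wanted |
|---|---|---|
| Ball centre (mm) | (697.6, -173.4, 100.0) | about (698.5, -173, 100), 50 mm in front of the lens as measured |
| Tool tilt | about 0.01 rad | carrier level within 0.12 rad |
| Carrier to lens axis | about 0.02 rad or less | under 0.3 rad |
| Force on the tool | 2.3 N, about the carrier's weight | nothing else touched |

- **Ball:** it sits on the green seat in the last picture.
- **Bystanders:** the dropper looks undisturbed. The gauge and tee are outside the last picture, so I did not check them at the end, but the arm never went close to them.
- **Disagreement:** the ball position from the top camera was unusable because the gripper blocks its view, so the ball position comes from the scene camera only.

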